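Serve the seeded bun with tongs

TASK

Take the tongs off their red tray and, with the tongs, pick up the round bun with the black seeds from the wooden board, gently enough not to crush it and without the fingers touching it. Carry it over the middle of the empty white plate and finish while still holding it there in the tongs, about a hand's breadth above the plate: do not put it down or let go. Leave the other two pastries, the plate, the tea glass and the sugar pot where they stand.

Things in the scene. Friction and masses are not known exactly. Their poses are not given: they have to be found in the camera images.
- tongs: Steel tongs, 235 mm long, 110 g, lying flat: two arms in a V from a pivot, black rubber grips halfway, cupped jaws. Origin: centre line, underside, middle of the grips. x to the jaws, y across, z up. Pivot at x = -90, jaw middle +100, tips +125. Grips x -40 to 40, 3 to 25 above the underside, over the outside 61 at the origin, 54 at the pivot end, 68 at the jaw end. Turns with the +y arm.
- tongs_squeeze (a joint): How far the tongs are squeezed: 0 at rest (open), growing as the arms close, rad between the arms; about 0.19 with the jaws on a bun, at most 0.34. Squeezing the grips across y closes the jaws 2.1 times as much as the grips. The spring pushes each grip out with 3 N at rest, 6 N on a bun (a few mm of squeeze carries the tongs); a bit under half of any force beyond that reaches each jaw.
- jaws (a point): Middle of the space between the tongs' jaws at rest, 100 mm ahead of the tongs' origin, 14 mm above their underside; axes as the tongs. The jaws stand 0 to 28 mm above the underside; at rest they are 82 mm apart inside at their middle, 70 mm between the tips, 92 mm over the outside, and 50 mm long.
- tongs_tray: Flat red plastic tray without a rim, 270 mm (x) by 140 mm (y), 8 mm thick, on which the tongs lie; fixed. Origin: centre of the underside. It and the plate may be on either side of the board.
- board: Flat wooden serving board without a rim, 130 mm (x) by 280 mm (y), 16 mm thick, fixed. Origin: centre of the underside; y runs along its length. The three pastries stand in a row along y, about 92 mm apart, in any order.
- seeded_bun: The bun to serve: round, golden, its top strewn with black seeds, 46 mm across at 10 to 17 mm above its underside, 33 mm high, domed, about 45 g. Origin: centre of the underside. A squeeze of more than about 35 N from each side crushes it.
- plain_bun: A round golden bun of the same size without seeds. Leave it. Origin: centre of the underside.
- ring_roll: A brown ring-shaped roll, 53 mm across, 19 mm high. Leave it. Origin: centre of the underside.
- plate: Empty white plate, 170 mm across, 16 mm high, loose on the counter. Origin: centre of the underside.
- tea_glass: Empty tulip-shaped tea glass, 56 mm across, 88 mm high, beyond the board. Leave it. Origin: centre of the underside.
- sugar_pot: Lidded steel sugar pot, 76 mm across, 79 mm high, beyond the board. Leave it. Origin: centre of the underside.
Not all that is in view belongs to the job. What is meant by the plate is not pink or purple, and is the larger of those in its own colour.

How it is judged:
By the outcome, as a careful person would: the job done as asked, in the order asked, and still so for the second after the job is handed in, while the arm keeps its last pose, push and grip.
It also fails if it takes over 48 s, if anything falls off the work surface, if the arm or the gripper's body presses on something with over 40 N, if the wrist force passes 120 N, or if a joint passes its speed limit or range.

ROBOT

A 6-joint arm with a two-finger parallel gripper is mounted at the origin on the work surface. World frame = base frame: x ahead of the robot, y to its left, z up, the work surface at z = 0. Lengths are in m, angles in rad, forces in N, time in s.
With the tool pointing down it reaches from about 0.225 to 0.875 m from the base axis. Payload 3.4 kg.
Tool frame: the origin (TCP) lies at the very end of the fingers, on their centre line; the grasp point (between the pads) lies 19 mm behind it (arm.hold_point_z is the distance from the TCP to the grasp point, in m); z points along the fingers, x is the direction in which the jaws open and shut, and the axes are right-handed (so a half turn about z gives the same grasp; the last joint's range is limited). The gripper opens to 85 mm and grips with 20 to 120 N. Pads are 22 mm wide; open, the fingers measure 114 mm over their backs; the gripper's body (76 mm by 85 mm) begins 54 mm behind the grasp point. The pads swing forward as they close: fully open they stand 13 mm farther back than shut.
Start: joints at [1.22, 0.276, 1.505, -0, 1.361, -0.121], TCP at [0.131, 0.56, 0.231] pointing down, gripper open.
Joint ranges: [-2.89, 2.89], [-0.75, 2.08], [0.22, 2.7], [-1.18, 4.32], [0.11, 2.71], [-2.7, 2.7]. Speed limits (rad/s): [2.57, 2.57, 3.14, 3.14, 3.14, 3.14].

INTERFACE

Orientations are given as [roll, pitch, yaw] about the fixed x, y, z axes, in that order (R = Rz(yaw) Ry(pitch) Rx(roll)).
In Python, from bench import status, cams, arm gives the robot as it stands.
- The arm moves only by the tool jog_arm, never from a script. Its argument "rows" is a list of rows, each a list of 3 entries, a list of its own where there are three numbers: the closure in counts, from 0 (fully open) to 255 (shut), then the shift along the world's x, y, z in mm, then the turn, a rotation vector about the world's x, y, z in degrees. A call has 1 to 10 rows; each row shifts and turns the commanded pose from where the row before left it; what a row does not reach is not made up. A row lasts 1/10 s, in which the tool goes at most 50 mm and 8.59 degrees, less where a joint would pass 70% of its speed; a pose out of reach is approached as far as the arm can. A call with a gripper value outside its range is refused whole. The fingers move at their own pace and stop on an object; "squeeze" is the grip in N (left out, the last holds). Time passes only in rows, so rows that do not move let the fingers close. It gives the time, the measured TCP pose, the force and the opening at its end, in the units of the state.
- status.sense(): the state, without advancing time (a new reading comes with each control period).
- cams.snapshot(name): name is "side" or "top"; returns a dict with "frame" (384x512x3 uint8, red, green, blue), "fx", "fy", "cx", "cy" (pixels), "rvec" (rotation vector, rad) and "tvec" (3), from world to camera coordinates, as OpenCV has them. Camera axes: x right, y down, z forward; pixel columns grow to the right and rows downward; lengths in m; the calibration is good to about 2 mm. A picture is of the moment at which its call begins. There is no depth.
- arm.close_job(): hands the job in, once; it reports no verdict.
The state is a dict: "t": time; "joint_positions": joint angles; "qd": joint speeds; "tau": joint torques, N m; "ee_pos": TCP position; "eef_rot": TCP orientation; "wrist_force": force on the tool from outside, world axes, zero at the start; "torque": the same for the moment, N m; "width": finger opening in m.
Only numpy, scipy, OpenCV 4.12 (cv2) and the standard library are available. Lean on these libraries where they do the work, as an engineer would, in place of code of your own. Each camera call takes 0.05 s, during which the arm holds its last target.

## Working session

There is one attempt and no reset: what is moved stays moved. The work goes in short steps, Python scripts to look and compute and a tool call to move; the robot and the scene stay as the last step left them, time stands still between calls to the robot, and variables do not carry over. Pictures are saved under pics/ and viewed, and the job is handed in when it is done.

Besides the shell and the picture viewer there is one more tool, called after ">>>" by a JSON object that holds its "api" and its "payload", one argument or row to a line. jog_arm: Moves the arm, as the interface text tells. Its arguments: {"type":"object","properties":{"rows":{"type":"array","items":{"type":"array"}},"squeeze":{"type":"number"}},"required":["rows"]}

```bash
ls; mkdir -p pics; python3 - <<'E'
from bench import status,cams,arm
import cv2,pickle
print(status.sense())
for n in("side","top"):
    s=cams.snapshot(n); pickle.dump(s,open(f"{n}0.pkl","wb"))
    cv2.imwrite(f"pics/{n}0.png",cv2.cvtColor(s["frame"],cv2.COLOR_RGB2BGR))
    print(n,s["fx"],s["cx"],s["cy"],s["rvec"],s["tvec"])
E
```

```text
pics
{'t': 0.0, 'joint_positions': array([ 1.21999337e+00,  2.76613676e-01,  1.50614812e+00, -1.47162919e-05,
        1.36071615e+00, -1.20990647e-01]), 'qd': array([ 2.10136496e-05,  3.94289179e-04,  2.06748608e-03, -6.84614682e-04,
       -1.61849106e-04,  7.25538139e-04]), 'tau': array([-3.02024855e-03, -4.16773474e+01, -2.45804036e+01, -2.54416054e-04,
        1.11409472e-02, -2.28545844e-05]), 'ee_pos': array([0.13079984, 0.5593697 , 0.2304231 ]), 'eef_rot': array([-3.14137939e+00,  1.87324435e-03,  1.34098730e+00]), 'wrist_force': array([ 0.3121355 , -1.21775795, -0.03813506]), 'torque': array([ 0.003694  , -0.02464367, -0.00649278]), 'width': 0.08550302263703685}
side 419.09368778567784 252.30345471863038 185.42746276524247 [ 2.10548179 -0.26261316  0.15395488] [-0.50065933  0.15940047  1.2802633 ]
top 403.1586944806709 261.62321286359526 191.48823242921486 [ 2.13287845 -2.16162602  0.15479511] [0.10605933 0.52345281 1.10635078]
```

View pics/side0.png

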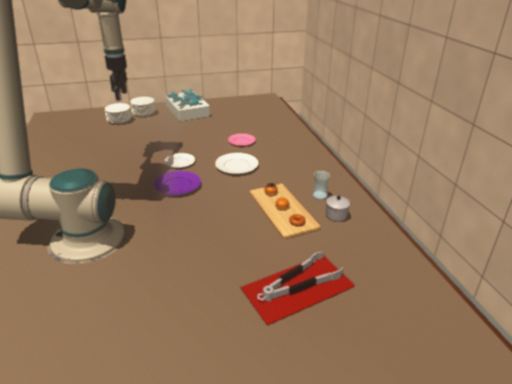

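View pics/top0.png

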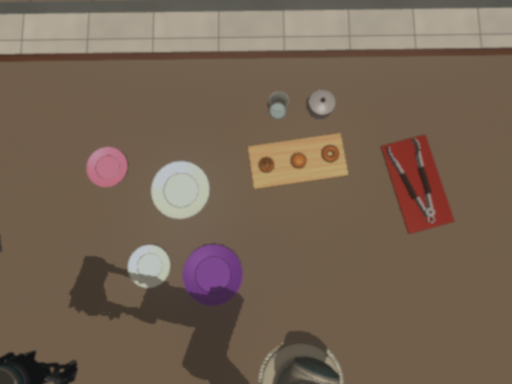

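```bash
cat > h.py <<'E'
import numpy as np,cv2,pickle
from scipy.spatial.transform import Rotation as Rn
def load(n): return pickle.load(open(n,"rb"))
def ray(s,uv,z):
    R=cv2.Rodrigues(np.array(s["rvec"],float))[0]; t=np.array(s["tvec"],float)
    c=-R.T@t; d=R.T@np.array([(uv[0]-s["cx"])/s["fx"],(uv[1]-s["cy"])/s["fy"],1])
    return c+d*(z-c[2])/d[2]
def proj(s,P):
    K=np.array([[s["fx"],0,s["cx"]],[0,s["fy"],s["cy"]],[0,0,1]])
    return cv2.projectPoints(np.array(P,float).reshape(-1,3),np.array(s["rvec"],float),np.array(s["tvec"],float),K,None)[0].reshape(-1,2)
def crop(s,x0,y0,x1,y1,k,name):
    im=cv2.cvtColor(s["frame"],cv2.COLOR_RGB2BGR)[y0:y1,x0:x1]
    cv2.imwrite(name,cv2.resize(im,None,fx=k,fy=k,interpolation=cv2.INTER_CUBIC))
E
python3 - <<'E'
from h import *
t=load("top0.pkl");s=load("side0.pkl")
crop(t,240,85,465,240,3.5,"pics/tz0.png")
crop(s,230,165,370,325,3.7,"pics/sz0.png")
for n,c in(("top",t),("side",s)):
    hsv=cv2.cvtColor(c["frame"],cv2.COLOR_RGB2HSV)
    m={"tray":((hsv[...,0]<5)|(hsv[...,0]>175))&(hsv[...,1]>180)&(hsv[...,2]>60),
       "board":(hsv[...,0]>13)&(hsv[...,0]<25)&(hsv[...,1]>90)&(hsv[...,2]>130),
       "white":(hsv[...,1]<60)&(hsv[...,2]>150)}
    for k,z in(("tray",.008),("board",.016),("white",.016)):
        cs=cv2.findContours(m[k].astype(np.uint8)*255,cv2.RETR_EXTERNAL,cv2.CHAIN_APPROX_NONE)[0]
        for q in sorted(cs,key=cv2.contourArea)[::-1][:5]:
            if cv2.contourArea(q)<300: continue
            P=np.array([ray(c,p[0],z)[:2] for p in q],np.float32)*1000
            print(n,k,cv2.contourArea(q),cv2.boundingRect(q),cv2.minAreaRect(P))
E
```

```text
top tray 381.5 (419, 137, 28, 71) ((580.4732055664062, -397.1685791015625), (213.82740783691406, 28.408527374267578), 13.608016014099121)
top board 4094.5 (248, 133, 101, 56) ((619.0607299804688, -6.610321044921875), (132.12460327148438, 282.351806640625), 7.623612880706787)
top white 18853.5 (0, 8, 512, 46) ((1028.139892578125, 109.56396484375), (128.48733520507812, 1579.5286865234375), 0.004973501432687044)
top white 2560.0 (151, 161, 58, 58) ((537.7424926757812, 336.67633056640625), (167.1348419189453, 165.14236450195312), 0.3231143653392792)
top white 1033.5 (128, 245, 42, 36) ((335.5224609375, 416.713623046875), (117.83970642089844, 87.36271667480469), 75.17426300048828)
side tray 2015.0 (241, 266, 113, 59) ((547.8397827148438, -356.8436584472656), (267.6808776855469, 138.77806091308594), 14.349631309509277)
side tray 486.0 (282, 257, 55, 29) ((590.7711791992188, -320.9914245605469), (167.46682739257812, 55.471805572509766), 19.883892059326172)
side board 97586.0 (0, 92, 512, 292) ((294.18072509765625, 198.03533935546875), (1845.6781005859375, 1285.350341796875), 89.59848022460938)
side white 660.0 (216, 153, 42, 21) ((537.3250122070312, 335.0045166015625), (167.33155822753906, 164.55787658691406), 76.1553726196289)
```

View pics/tz0.png

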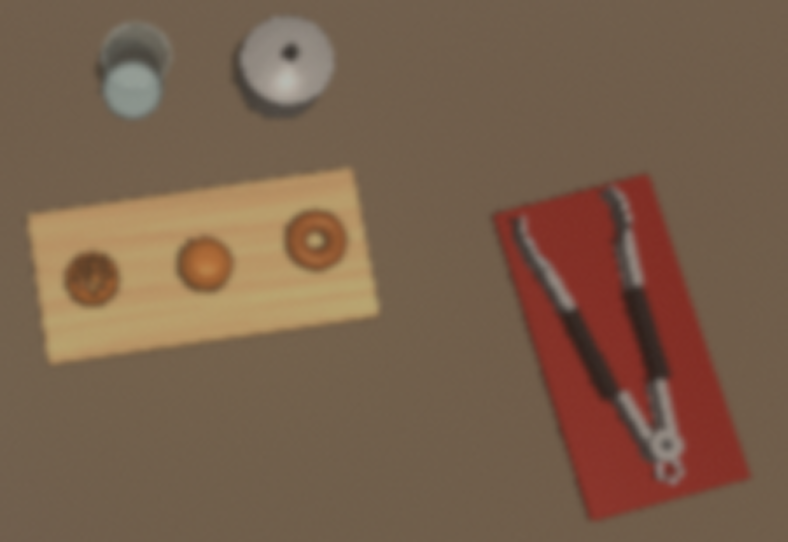

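View pics/sz0.png

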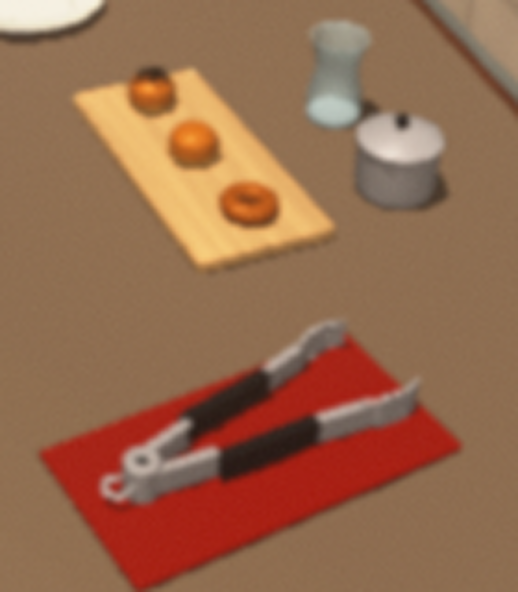

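```bash
python3 - <<'E'
from h import *
t=load("top0.pkl");s=load("side0.pkl")
for n,c,box in(("top",t,(380,135,455,235)),("side",s,(240,250,355,330))):
    R=cv2.Rodrigues(np.array(c["rvec"],float))[0]; print(n,"cam",-R.T@np.array(c["tvec"]))
    x0,y0,x1,y1=box
    f=c["frame"][y0:y1,x0:x1].astype(int)
    m=(f.max(2)<75)&(f.max(2)-f.min(2)<35)
    num,lab,st,ce=cv2.connectedComponentsWithStats(m.astype(np.uint8),connectivity=8)
    for i in range(1,num):
        if st[i,4]<25: continue
        uv=ce[i]+[x0,y0]
        ys,xs=np.nonzero(lab==i)
        P=np.array([ray(c,(a+x0,b+y0),.022)[:2] for a,b in zip(xs,ys)])*1000
        r=cv2.minAreaRect(P.astype(np.float32))
        print(n,st[i],uv,[np.round(ray(c,uv,z)*1000,1) for z in(.022,.033)],r)
for uv,z in(((430.3,212.1),.03),((388,148.4),.03),((414.9,139.3),.03)):
    print("top",np.round(ray(t,uv,z)*1000,1))
for uv,z in(((230+142/3.7,165+462/3.7),.03),((230+341/3.7,165+325/3.7),.036),((230+417/3.7,165+383/3.7),.036)):
    print("side",np.round(ray(s,uv,z)*1000,1))
# buns
for k,(a,b) in {"seed":(92,278),"plain":(205,264),"ring":(316,240)}.items():
    uv=(240+a/3.5,85+b/3.5); print(k,uv,[np.round(ray(t,uv,z)*1000,1) for z in(.03,.035,.045)])
for k,(a,b) in {"seed":(152,95),"plain":(194,145),"ring":(249,205)}.items():
    uv=(230+a/3.7,165+b/3.7); print(k,uv,[np.round(ray(s,uv,z)*1000,1) for z in(.025,.03,.035)])
f=t["frame"][140:200,245:350]
hsv=cv2.cvtColor(f,cv2.COLOR_RGB2HSV); 
m=((hsv[...,1]>175)|(hsv[...,2]<110))&(hsv[...,0]<20)&(f[...,0]>60)
num,lab,st,ce=cv2.connectedComponentsWithStats(m.astype(np.uint8))
for i in range(1,num):
    if st[i,4]>30: print(st[i],ce[i]+[245,140],np.round(ray(t,ce[i]+[245,140],.032)*1000,1))
E
```

```text
top cam [0.36141053 0.10079808 1.16982291]
top [ 39  32  12  27 124] [424.10483871 179.69354839] [array([ 555.2, -370.7,   22. ]), array([ 553.3, -366.2,   33. ])] ((555.6774291992188, -370.69134521484375), (77.74386596679688, 13.412272453308105), 13.510368347167969)
top [ 20  38  16  27 122] [408.06557377 185.70491803] [array([ 538.3, -323.2,   22. ]), array([ 536.6, -319.2,   33. ])] ((538.3849487304688, -323.31292724609375), (85.27391052246094, 11.903449058532715), 23.11187171936035)
side cam [ 0.23063295 -1.10211329  0.80454779]
side [ 41  16  22  18 148] [291.31756757 273.66216216] [array([ 541.7, -322.2,   22. ]), array([ 537.3, -333.2,   33. ])] ((539.9217529296875, -322.64605712890625), (85.90434265136719, 19.660663604736328), 23.533647537231445)
side [ 49  28  27  16 183] [302.03278689 285.61748634] [array([ 554.2, -370.8,   22. ]), array([ 549.6, -381.1,   33. ])] ((555.1133422851562, -370.69610595703125), (85.3604965209961, 20.890844345092773), 13.646442413330078)
top [ 460.5 -378.4   30. ]
top [ 647.3 -269.2   30. ]
top [ 673.4 -349.1   30. ]
side [ 463.4 -371.5   30. ]
s
[... 253 characters left out ...]
 -8.9,  30. ]), array([614. ,  -8.4,  35. ]), array([611.8,  -7.5,  45. ])]
ring (330.2857142857143, 153.57142857142856) [array([ 634.2, -101.3,   30. ]), array([ 633. , -100.4,   35. ]), array([630.6, -98.6,  45. ])]
seed (271.0810810810811, 190.67567567567568) [array([606.8,  86.4,  25. ]), array([604.4,  78.8,  30. ]), array([602. ,  71.2,  35. ])]
plain (282.43243243243245, 204.1891891891892) [array([619.3,  -4.1,  25. ]), array([616.8, -11.1,  30. ]), array([614.3, -18.2,  35. ])]
ring (297.2972972972973, 220.40540540540542) [array([ 636.6, -102.5,   25. ]), array([ 634. , -108.9,   30. ]), array([ 631.4, -115.4,   35. ])]
[16 18 10  7 43] [265.39534884 160.79069767] [614.9  87.   32. ]
```

>>> {"api": "jog_arm", "payload": {
  "rows": [
    [0,[20,-45,0],[0,0,1.6]],
    [0,[20,-45,0],[0,0,1.6]],
    [0,[20,-45,0],[0,0,1.6]],
    [0,[20,-45,0],[0,0,1.6]],
    [0,[20,-45,0],[0,0,1.6]],
    [0,[20,-45,0],[0,0,1.6]],
    [0,[20,-45,0],[0,0,1.6]],
    [0,[20,-45,0],[0,0,1.6]],
    [0,[20,-45,0],[0,0,1.6]],
    [0,[20,-45,0],[0,0,1.6]]
  ],
  "squeeze": 25
}}

```text
t: 1.1
ee_pos: [0.331, 0.1081, 0.2314]
eef_rot: [3.141, -0.0, 1.622]
wrist_force: [1.2, -0.2, 0.8]
width: 0.0852
```

>>> {"api": "jog_arm", "payload": {
  "rows": [
    [0,[21,-45,0],[0,0,1.6]],
    [0,[21,-45,0],[0,0,1.6]],
    [0,[21,-45,0],[0,0,1.6]],
    [0,[21,-45,0],[0,0,1.6]],
    [0,[21,-45,0],[0,0,1.6]],
    [0,[21,-45,0],[0,0,1.6]],
    [0,[21,-45,0],[0,0,1.6]],
    [0,[21,-45,0],[0,0,1.6]],
    [0,[21,-45,0],[0,0,1.6]],
    [0,[21,0,0],[0,0,1.6]]
  ]
}}

```text
t: 2.1
ee_pos: [0.5414, -0.3014, 0.23]
eef_rot: [-3.14, 0.003, 1.895]
wrist_force: [-0.9, 0.6, 0.2]
width: 0.0853
```

>>> {"api": "jog_arm", "payload": {
  "rows": [
    [0,[5,-45,0],[0,0,0]],
    [0,[0,0,-40],[0,0,0]],
    [0,[0,0,-40],[0,0,0]],
    [0,[0,0,-40],[0,0,0]],
    [0,[0,0,-30],[0,0,0]],
    [0,[0,0,0],[0,0,0]]
  ]
}}

```text
t: 2.7
ee_pos: [0.5426, -0.3376, 0.076]
eef_rot: [-3.135, -0.01, 1.899]
wrist_force: [0.3, 0.6, 1.0]
width: 0.0858
```

```bash
cat > look.py <<'E'
import sys
from h import *
from bench import status,cams,arm
tag=sys.argv[1]; ctr=np.array(eval(sys.argv[2]),float)
st=status.sense(); print(st["t"],st["ee_pos"],st["eef_rot"],st["wrist_force"],st["width"])
for n in("side","top"):
    s=cams.snapshot(n); pickle.dump(s,open(f"{n}{tag}.pkl","wb"))
    u,v=proj(s,ctr)[0].astype(int); w=65
    x0=max(0,min(512-2*w,u-w));y0=max(0,min(384-2*w,v-w))
    print(n,"crop origin",x0,y0,"scale 4.5")
    crop(s,x0,y0,x0+2*w,y0+2*w,4.5,f"pics/{n}{tag}.png")
E
python3 look.py 1 "(.56,-.34,.03)"
```

```text
2.7 [ 0.54264134 -0.33760385  0.0760153 ] [-3.13533562 -0.00968898  1.89928771] [0.260332   0.59537136 1.0246152 ] 0.08580199282186499
side crop origin 235 209 scale 4.5
top crop origin 349 112 scale 4.5
```

View pics/side1.png

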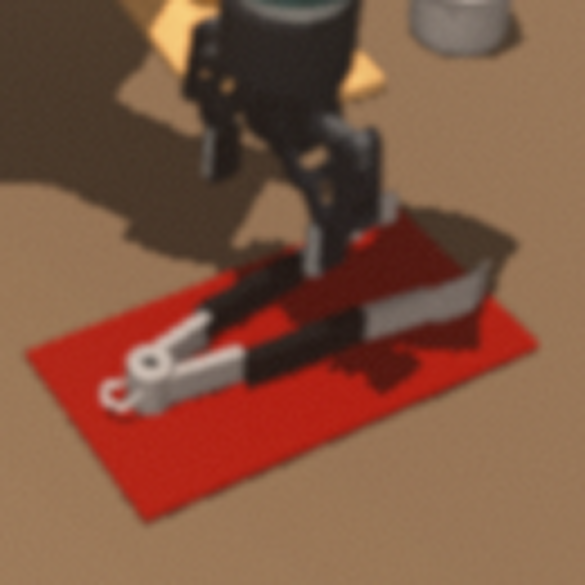

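View pics/top1.png

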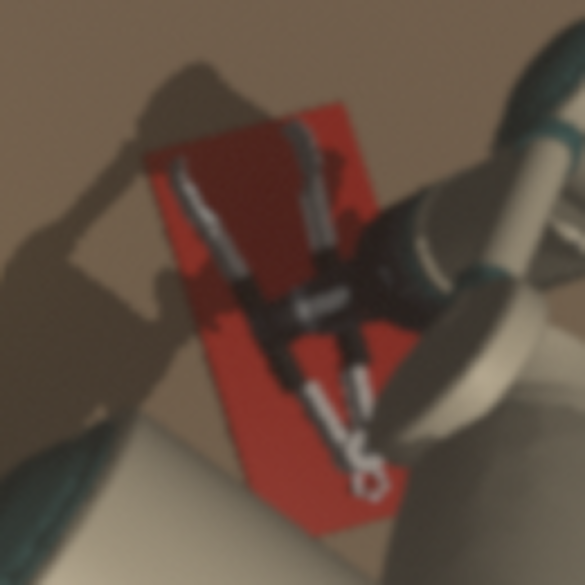

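>>> {"api": "jog_arm", "payload": {
  "rows": [
    [0,[1,-6,0],[0,0,0]],
    [0,[0,0,0],[0,0,0]],
    [0,[0,0,0],[0,0,0]]
  ]
}}

```text
t: 3.1
ee_pos: [0.5478, -0.347, 0.0831]
eef_rot: [3.14, 0.003, 1.899]
wrist_force: [0.5, 1.1, -0.1]
width: 0.0858
```

>>> {"api": "jog_arm", "payload": {
  "rows": [
    [0,[0,0,-20],[0,0,0]],
    [0,[0,0,-20],[0,0,0]],
    [0,[0,0,-15],[0,0,0]],
    [0,[0,0,-10],[0,0,0]],
    [0,[0,0,-6],[0,0,0]],
    [0,[0,0,0],[0,0,0]],
    [0,[0,0,0],[0,0,0]]
  ]
}}

```text
t: 3.8
ee_pos: [0.5475, -0.3464, 0.011]
eef_rot: [3.141, 0.001, 1.9]
wrist_force: [-0.7, -0.2, 1.0]
width: 0.0852
```

```bash
python3 look.py 2 "(.56,-.34,.03)"
```

```text
3.8 [ 0.54745736 -0.34642404  0.01101103] [3.14087907e+00 9.59199980e-04 1.89950160e+00] [-0.69826748 -0.2038136   1.01048586] 0.08518995436064783
side crop origin 235 209 scale 4.5
top crop origin 349 112 scale 4.5
```

View pics/side2.png

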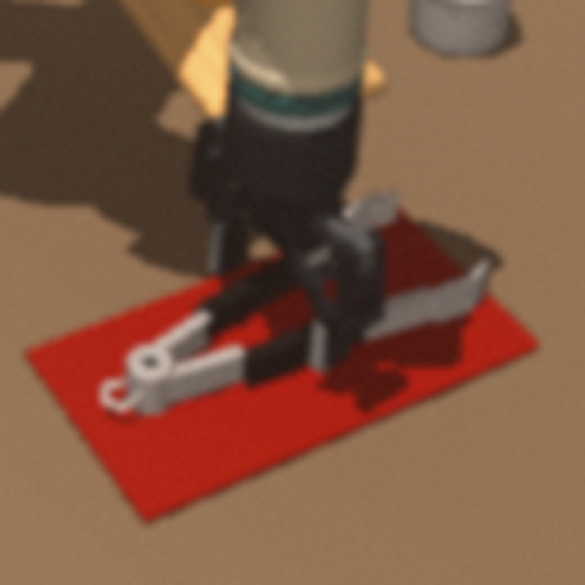

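View pics/top2.png

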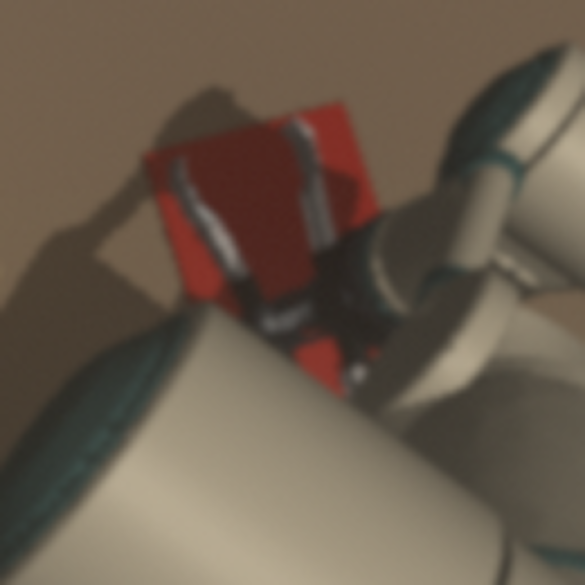

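>>> {"api": "jog_arm", "payload": {
  "rows": [
    [0,[0,0,-5],[0,0,0]],
    [30,[0,0,0],[0,0,0]],
    [60,[0,0,0],[0,0,0]],
    [75,[0,0,0],[0,0,0]],
    [75,[0,0,0],[0,0,0]],
    [75,[0,0,0],[0,0,0]]
  ]
}}

```text
t: 4.5
ee_pos: [0.5474, -0.3464, 0.006]
eef_rot: [3.141, 0.001, 1.9]
wrist_force: [-0.1, 0.7, 4.9]
width: 0.0606
```

>>> {"api": "jog_arm", "payload": {
  "rows": [
    [75,[0,0,1],[0,0,0]],
    [85,[0,0,0],[0,0,0]],
    [93,[0,0,0],[0,0,0]],
    [93,[0,0,0],[0,0,0]],
    [93,[0,0,0],[0,0,0]]
  ]
}}

```text
t: 5.0
ee_pos: [0.5472, -0.3459, 0.0071]
eef_rot: [3.141, 0.0, 1.899]
wrist_force: [-0.4, 2.0, 6.8]
width: 0.0542
```

>>> {"api": "jog_arm", "payload": {
  "rows": [
    [93,[0,0,3],[0,0,0]],
    [93,[0,0,7],[0,0,0]],
    [93,[0,0,15],[0,0,0]],
    [93,[0,0,25],[0,0,0]],
    [93,[0,0,25],[0,0,0]],
    [93,[0,0,25],[0,0,0]],
    [93,[0,0,0],[0,0,0]],
    [93,[0,0,0],[0,0,0]]
  ]
}}

```text
t: 5.8
ee_pos: [0.5468, -0.346, 0.1063]
eef_rot: [3.142, 0.0, 1.899]
wrist_force: [-0.5, 0.2, -2.1]
width: 0.0542
```

```bash
python3 look.py 3 "(.58,-.34,.12)"
```

```text
5.8 [ 0.54681719 -0.34603847  0.10630933] [3.14156174e+00 9.19413199e-05 1.89938228e+00] [-0.49326213  0.17879252 -2.13629863] 0.05420740953516463
side crop origin 245 182 scale 4.5
top crop origin 361 99 scale 4.5
```

View pics/side3.png

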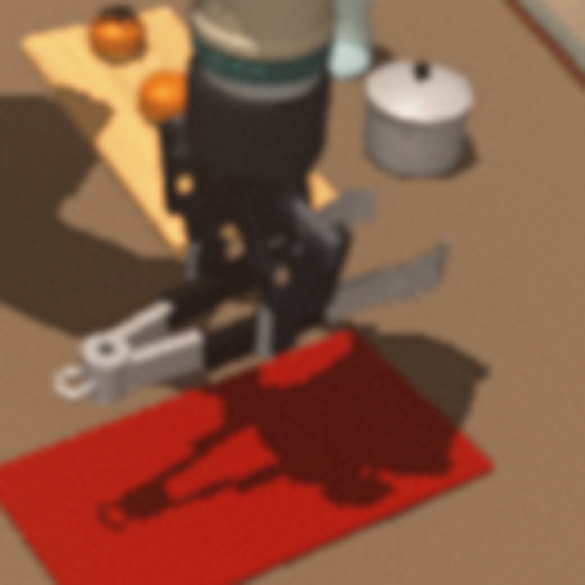

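View pics/top3.png

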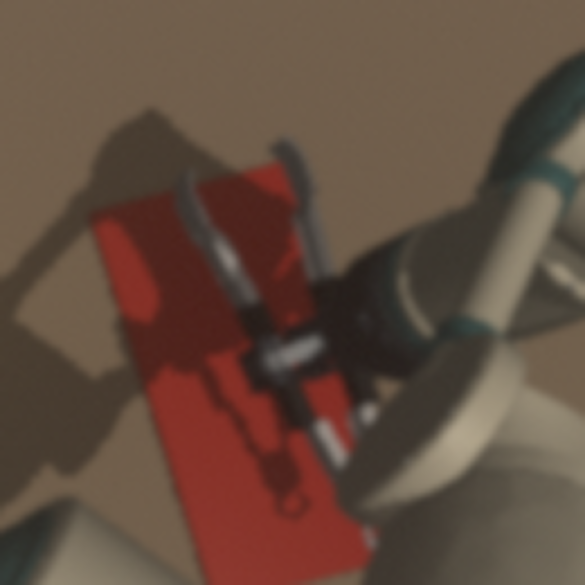

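```bash
python3 - <<'E'
from h import *
t=load("top3.pkl");s=load("side3.pkl")
def P(c):
    R=cv2.Rodrigues(np.array(c["rvec"],float))[0]
    return np.array([[c["fx"],0,c["cx"]],[0,c["fy"],c["cy"]],[0,0,1]])@np.c_[R,np.array(c["tvec"]).ravel()]
for a,b in(((402.1,137.2),(327.7,224.9)),((424.3,131.2),(344.3,236.7))):
    X=cv2.triangulatePoints(P(t),P(s),np.array(a,float),np.array(b,float)).ravel();X=X[:3]/X[3]
    print(X*1000,proj(t,X),proj(s,X))
for z in(.11,.12,.13): print(z,ray(s,(268.3,259.3),z)*1000)
# predicted tongs geometry: origin at tcp, yaw 18.8deg
a=np.deg2rad(18.8);o=np.array([.5468,-.346,.107])
for l,x,z in(("pivot",-.09,.025),("jaw",.1,.014),("tip",.125,.028)):
    X=o+[x*np.cos(a),x*np.sin(a),z]; print(l,X*1000,proj(t,X),proj(s,X))
E
```

```text
[ 653.27767024 -276.30705547  129.89081217] [[402.17430825 136.82360885]] [[327.36150464 225.0061511 ]]
[ 670.94135298 -336.44639165  131.61923312] [[424.57264882 129.90520819]] [[343.08812844 237.104921  ]]
0.11 [ 467.97362312 -347.95359388  110.        ]
0.12 [ 464.55642602 -358.81187759  120.        ]
0.13 [ 461.13922893 -369.67016129  130.        ]
pivot [ 461.60156659 -375.00391257  132.        ] [[445.29341325 208.0407581 ]] [[269.13151234 260.08365819]]
jaw [ 641.46492601 -313.77343048  121.        ] [[415.30189017 141.84496858]] [[328.50369241 236.75974738]]
tip [ 665.13115751 -305.7167881   135.        ] [[413.64901247 131.80359249]] [[336.19447844 229.31625712]]
```

>>> {"api": "jog_arm", "payload": {
  "rows": [
    [93,[0,0,22],[0,0,0]],
    [93,[0,12,22],[0,0,0]],
    [93,[-2,24,0],[0,0,-0.7]],
    [93,[-2,24,0],[0,0,-0.7]],
    [93,[-2,24,0],[0,0,-0.7]],
    [93,[-2,24,0],[0,0,-0.7]],
    [93,[-2,24,0],[0,0,-0.7]],
    [93,[-2,24,0],[0,0,-0.7]],
    [93,[-2,24,0],[0,0,-0.7]],
    [93,[-2,24,0],[0,0,-0.7]]
  ]
}}

```text
t: 6.9
ee_pos: [0.5298, -0.1407, 0.1486]
eef_rot: [-3.139, -0.002, 1.801]
wrist_force: [0.3, -0.5, -1.1]
width: 0.0545
```

>>> {"api": "jog_arm", "payload": {
  "rows": [
    [93,[-2,24,0],[0,0,-0.7]],
    [93,[-2,24,0],[0,0,-0.7]],
    [93,[-2,24,0],[0,0,-0.7]],
    [93,[-2,24,0],[0,0,-0.7]],
    [93,[-2,24,0],[0,0,-0.7]],
    [93,[-3,24,0],[0,0,-0.7]],
    [93,[-3,24,0],[0,0,-0.7]],
    [93,[-3,24,0],[0,0,-0.7]],
    [93,[-4,22,0],[0,0,0]],
    [93,[0,0,0],[0,0,0]]
  ]
}}

```text
t: 7.9
ee_pos: [0.5061, 0.0741, 0.1488]
eef_rot: [-3.138, -0.002, 1.707]
wrist_force: [-0.3, -0.6, -0.9]
width: 0.0541
```

```bash
python3 look.py 4 "(.6,.084,.1)"
```

```text
7.9 [0.50614495 0.07412616 0.14878265] [-3.13786371e+00 -1.75297343e-03  1.70672585e+00] [-0.28412666 -0.56519268 -0.85388678] 0.054093625554225935
side crop origin 204 107 scale 4.5
top crop origin 201 95 scale 4.5
```

View pics/side4.png

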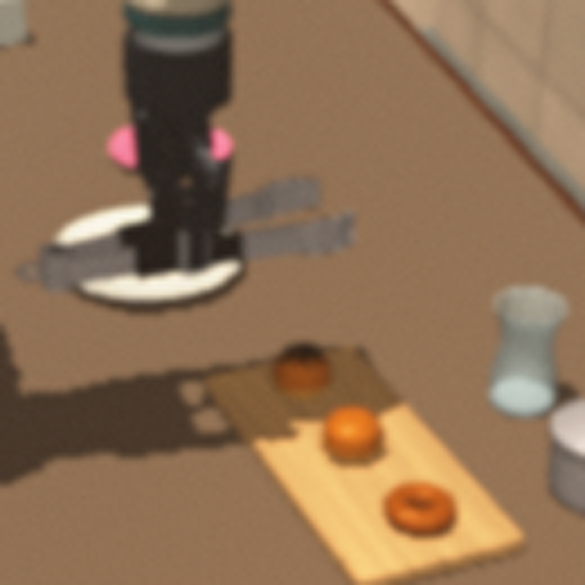

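View pics/top4.png

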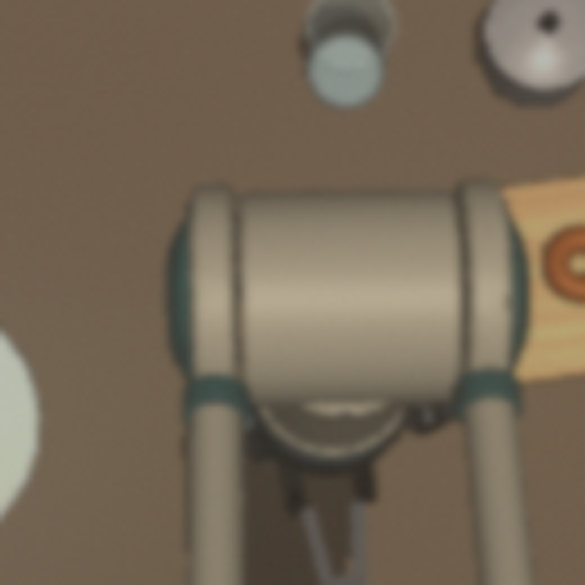

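>>> {"api": "jog_arm", "payload": {
  "rows": [
    [93,[2,-2,0],[0,0,0]],
    [93,[0,0,-20],[0,0,0]],
    [93,[0,0,-30],[0,0,0]],
    [93,[0,0,-25],[0,0,0]],
    [93,[0,0,0],[0,0,0]],
    [93,[0,0,0],[0,0,0]]
  ]
}}

```text
t: 8.6
ee_pos: [0.5103, 0.069, 0.0753]
eef_rot: [-3.141, 0.0, 1.703]
wrist_force: [-0.0, -1.0, -0.4]
width: 0.0543
```

```bash
python3 look.py 5 "(.6,.084,.06)"
```

```text
8.6 [0.51030936 0.06904512 0.07529282] [-3.14090878e+00  5.49756945e-05  1.70287465e+00] [-0.00264623 -0.97336744 -0.42196263] 0.054279555624670774
side crop origin 204 117 scale 4.5
top crop origin 201 98 scale 4.5
```

View pics/side5.png

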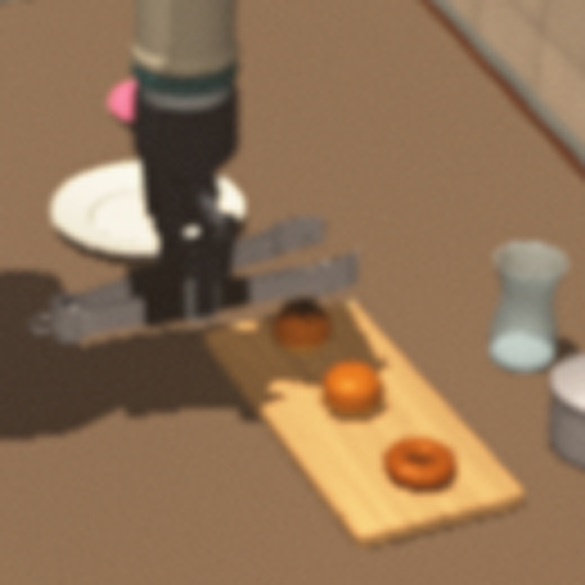

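View pics/top5.png

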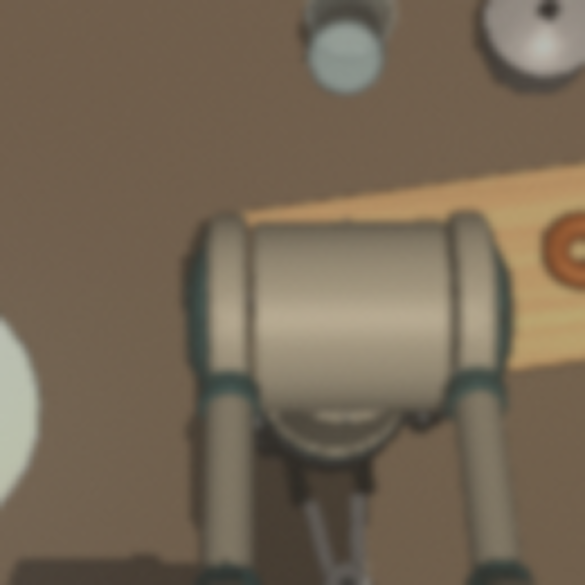

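```bash
python3 - <<'E'
from h import *
s=load("side5.pkl")
px=lambda a,b:((a+.5)/4.5-.5+204,(b+.5)/4.5-.5+117)
print("bun",[ (ray(s,px(302,325),z)*1000).round(1) for z in(.028,.032,.036)])
o=np.array([.5103,.069,.0765]);a=1.703-np.pi/2
f=np.array([np.cos(a),np.sin(a),0]);l=np.array([-np.sin(a),np.cos(a),0])
for sg in(1,-1):
    X=o+f*.123+l*sg*.032+[0,0,.026]; p=proj(s,X)[0]; print(X,(p-[204,117]+.5)*4.5-.5)
X=o-f*.092+[0,0,.025];print((proj(s,X)[0]-[204,117]+.5)*4.5-.5)
for z in(.095,.1,.105): print(z,ray(s,px(355,262),z)*1000,ray(s,px(322,225),z)*1000)
E
```

```text
bun [array([607.6,  93.9,  28. ]), array([605.7,  87.7,  32. ]), array([603.7,  81.5,  36. ])]
[0.62800847 0.11693449 0.1025    ] [321.49021836 224.49923465]
[0.63644488 0.05349296 0.1025    ] [357.21820121 262.94552894]
[ 69.38718652 297.92237867]
0.095 [639.59525597  67.60501228  95.        ] [632.40235358 129.08448647  95.        ]
0.1 [636.71340426  59.36230954 100.        ] [629.5711884  120.40855375 100.        ]
0.105 [633.83155255  51.1196068  105.        ] [626.74002321 111.73262104 105.        ]
```

>>> {"api": "jog_arm", "payload": {
  "rows": [
    [93,[-2,3,0],[0,0,0]],
    [93,[0,0,0],[0,0,0]],
    [93,[0,0,-15],[0,0,0]],
    [93,[0,0,-15],[0,0,0]],
    [93,[0,0,-15],[0,0,0]],
    [93,[0,0,-7],[0,0,0]],
    [93,[0,0,-4],[0,0,0]],
    [93,[0,0,0],[0,0,0]],
    [93,[0,0,0],[0,0,0]]
  ]
}}

```text
t: 9.6
ee_pos: [0.5085, 0.073, 0.0199]
eef_rot: [3.14, 0.0, 1.704]
wrist_force: [0.2, 0.3, -0.8]
width: 0.0546
```

```bash
python3 look.py 6 "(.6,.084,.04)"
```

```text
9.6 [0.50851954 0.07295659 0.01989089] [3.14040514e+00 5.97754644e-05 1.70413359e+00] [ 0.17404031  0.27996685 -0.81334366] 0.0546148531061328
side crop origin 204 122 scale 4.5
top crop origin 201 100 scale 4.5
```

View pics/side6.png

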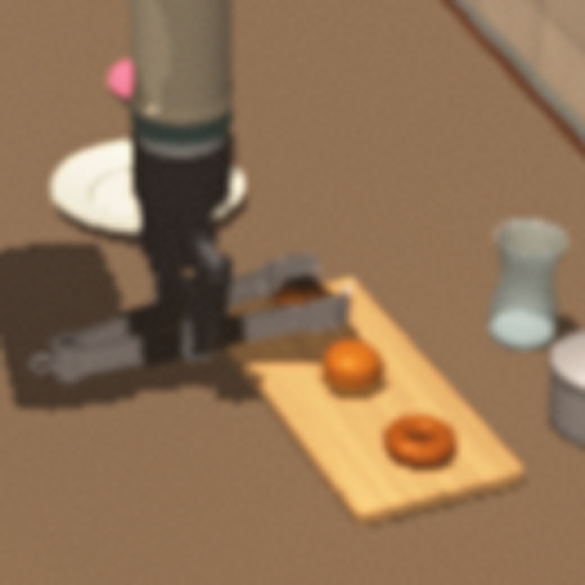

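>>> {"api": "jog_arm", "payload": {
  "rows": [
    [100,[0,0,0],[0,0,0]],
    [106,[0,0,0],[0,0,0]],
    [112,[0,0,0],[0,0,0]],
    [116,[0,0,0],[0,0,0]],
    [120,[0,0,0],[0,0,0]],
    [120,[0,0,0],[0,0,0]]
  ],
  "squeeze": 25
}}

```text
t: 10.3
ee_pos: [0.508, 0.0729, 0.0193]
eef_rot: [-3.142, -0.0, 1.704]
wrist_force: [-0.1, 1.1, -0.9]
width: 0.0449
```

>>> {"api": "jog_arm", "payload": {
  "rows": [
    [124,[0,0,0],[0,0,0]],
    [128,[0,0,0],[0,0,0]],
    [132,[0,0,0],[0,0,0]],
    [136,[0,0,0],[0,0,0]],
    [140,[0,0,0],[0,0,0]],
    [140,[0,0,0],[0,0,0]]
  ]
}}

```text
t: 10.9
ee_pos: [0.508, 0.0729, 0.0193]
eef_rot: [3.142, -0.0, 1.704]
wrist_force: [-0.9, 0.5, -1.6]
width: 0.0432
```

```bash
python3 look.py 7 "(.6,.084,.04)"
```

```text
10.9 [0.50797779 0.07291104 0.01933712] [ 3.14159242e+00 -8.63871808e-05  1.70407368e+00] [-0.93280878  0.4936382  -1.57035499] 0.043209088506824485
side crop origin 204 122 scale 4.5
top crop origin 201 100 scale 4.5
```

View pics/side7.png

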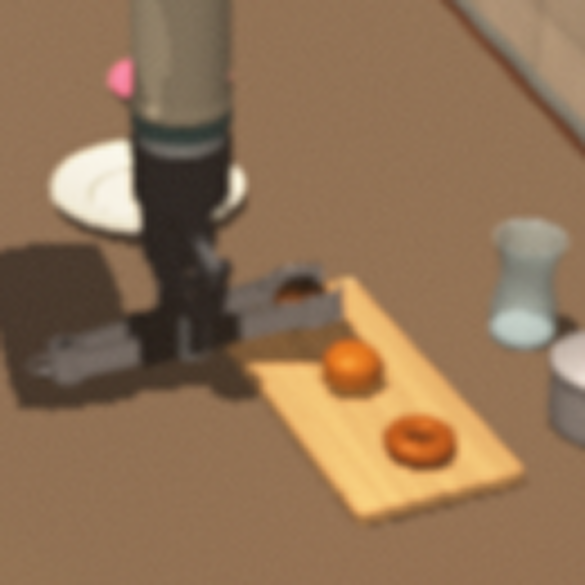

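>>> {"api": "jog_arm", "payload": {
  "rows": [
    [140,[0,0,2],[0,0,0]],
    [140,[0,0,5],[0,0,0]],
    [140,[0,0,8],[0,0,0]],
    [140,[0,0,12],[0,0,0]],
    [140,[0,0,15],[0,0,0]],
    [140,[0,0,15],[0,0,0]],
    [140,[0,0,15],[0,0,0]],
    [140,[0,0,8],[0,0,0]],
    [140,[0,0,0],[0,0,0]],
    [140,[0,0,0],[0,0,0]]
  ]
}}

```text
t: 12.0
ee_pos: [0.5078, 0.0729, 0.0994]
eef_rot: [-3.142, -0.0, 1.704]
wrist_force: [-0.8, 0.2, -2.5]
width: 0.0435
```

```bash
python3 look.py 8 "(.6,.084,.09)"
```

```text
12.0 [0.50775018 0.07291421 0.09936879] [-3.14155552e+00 -9.86797429e-05  1.70401751e+00] [-0.75776946  0.20673282 -2.54038278] 0.043524074490964855
side crop origin 204 110 scale 4.5
top crop origin 201 96 scale 4.5
```

View pics/side8.png

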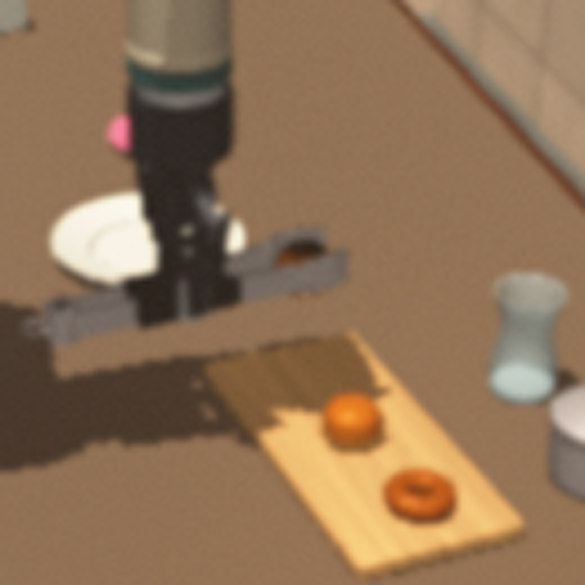

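>>> {"api": "jog_arm", "payload": {
  "rows": [
    [140,[-1,4,6],[0,0,0]],
    [140,[-3,10,6],[0,0,0]],
    [140,[-4,16,0],[0,0,0]],
    [140,[-5,20,0],[0,0,0]],
    [140,[-6,20,0],[0,0,0]],
    [140,[-6,20,0],[0,0,0]],
    [140,[-6,20,0],[0,0,0]],
    [140,[-6,20,0],[0,0,0]],
    [140,[-6,20,0],[0,0,0]],
    [140,[-6,20,0],[0,0,0]]
  ]
}}

```text
t: 13.1
ee_pos: [0.4583, 0.2445, 0.1117]
eef_rot: [3.142, -0.001, 1.704]
wrist_force: [0.7, 0.5, -1.6]
width: 0.0431
```

>>> {"api": "jog_arm", "payload": {
  "rows": [
    [140,[-6,20,0],[0,0,0]],
    [140,[-5,20,0],[0,0,0]],
    [140,[-4,18,0],[0,0,0]],
    [140,[-2,12,0],[0,0,0]],
    [140,[-1,7,0],[0,0,0]],
    [140,[-1,3,0],[0,0,0]],
    [140,[0,0,0],[0,0,0]],
    [140,[0,0,0],[0,0,0]],
    [140,[0,0,0],[0,0,0]]
  ]
}}

```text
t: 14.0
ee_pos: [0.4401, 0.3223, 0.1113]
eef_rot: [-3.141, 0.0, 1.703]
wrist_force: [-0.1, 0.8, -1.0]
width: 0.0433
```

```bash
python3 look.py 9 "(.53,.33,.08)"
```

```text
14.0 [0.44009737 0.32228588 0.11129533] [-3.14139877e+00  2.23393333e-04  1.70323910e+00] [-0.13767915  0.84780736 -1.00784851] 0.04333312127340423
side crop origin 169 83 scale 4.5
top crop origin 112 123 scale 4.5
```

View pics/side9.png

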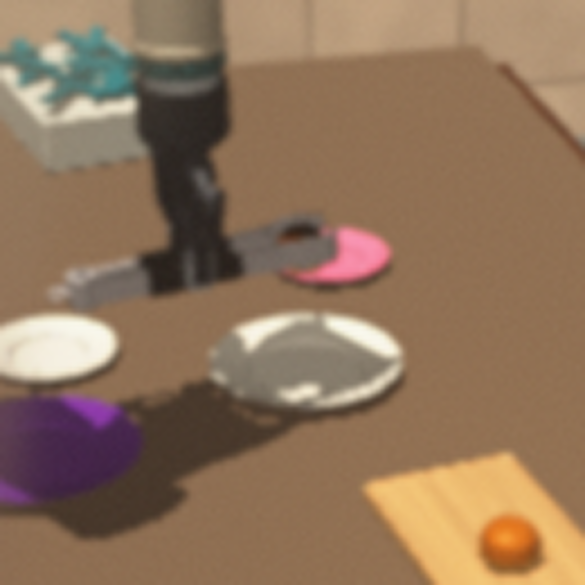

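View pics/top9.png

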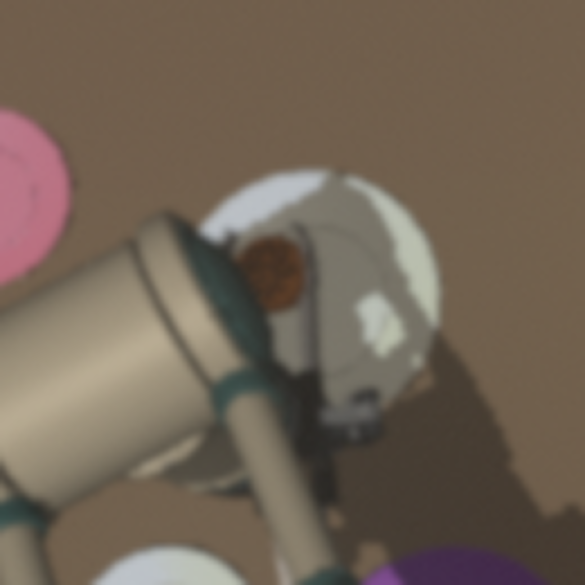

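```bash
python3 - <<'E'
from h import *
t=load("top9.pkl");s=load("side9.pkl")
px=lambda a,b,x0,y0:((a+.5)/4.5-.5+x0,(b+.5)/4.5-.5+y0)
for z in(.12,.13): print("bun top",ray(t,px(272,273,112,123),z)*1000)
print("bun top-of-dome side", [ray(s,px(300,231,169,83),z)*1000 for z in(.13,.135,.14)])
for z in (.01,.016):print("plate side",ray(s,px(307,361,169,83),z)*1000)
print("plate side0",ray(load("side0.pkl"),px(307,361,169,83),.016)*1000)
print(np.abs(s["frame"][150:180,215:262].astype(int)-load("side0.pkl")["frame"][150:180,215:262]).mean())
E
```

```text
bun top [537.99371235 335.22174679 120.        ]
bun top [536.31168404 332.98876379 130.        ]
bun top-of-dome side [array([539.54658274, 356.82530135, 130.        ]), array([537.25679961, 346.01110394, 135.        ]), array([534.96701649, 335.19690654, 140.        ])]
plate side [540.9241824  343.35067677  10.        ]
plate side [538.58102898 332.4353059   16.        ]
plate side0 [538.58102898 332.4353059   16.        ]
45.09219858156028
```

```bash
python3 - <<'E'
from bench import status,arm
s=status.sense();print(s["t"],s["ee_pos"],s["wrist_force"],s["width"],abs(s["qd"]).max())
print(arm.close_job())
E
```

```text
14.1 [0.44017195 0.32241673 0.11136589] [-0.99659365  0.01788501 -1.58088359] 0.04364440639426535 0.0029453570960665957
the job is handed in; nothing more can be done
None
```

I took the tongs off the red tray by their grips and closed them on the seeded bun with a 25 N grip. By the grip-to-jaw ratio you gave, that is about 9 N on each side of the bun, well under the 35 N limit. I lifted the bun off the board, carried it over the large white plate, and handed the job in at 14.1 s with it still held.

- **Position over the plate:** the overhead picture put the bun at about (538, 335) mm. I measured the plate's middle at about (537.5, 336) mm.
- **Height:** the bun's underside was about 107 mm above the counter, so about 90 mm above the plate rim.
- **Hold:** the gripper opening stayed at about 43–44 mm through the lift and carry, the arm was at rest, and wrist force readings never passed about 7 N. That peak came on the tray, while closing on the grips.
- **Other items:** nothing was seen touched or moved. The other two pastries, the glass and the pot stood in place in the picture after the lift. In the last views only the plain bun was in frame.
- **Less certain:** the last side view gave the plate's middle at about (538.6, 332) mm. That is 4 mm from my first measurement, and I put it down to my reading of the picture. I had no direct measurement of the force on the bun, and in the last overhead view the arm partly hid the bun and tongs.

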